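Release the strainer tube from the washer's push-fit water fitting

TASK

Free the rigid strainer tube from the push-fit water fitting: press the fitting's stiff collar gently down to its stop and, while the collar is down, pull the tube straight out without yanking at a locked tube. Then stand the tube, bead end down, fully home in the hole of the drying stand and let go. Leave the other laundry things alone.

Things in the scene. Friction and masses are not known exactly. Their poses are not given: they have to be found in the camera images.
- fitting: fixed push-fit water fitting: grey base plate 78 x 78 x 20 mm with a brass stub on one side, on it an upright white round socket 40 mm in diameter, rim 54 mm above the cart top. Origin: centre of the plate's underside, z up along the axis of socket, collar and tube. Three teeth inside catch above the tube's bead until the collar is nearly fully down; over 25 N of pull on the locked tube damages them
- collar_nominal (a point): point on the fitting's axis, 72 mm above the cart top: nominal top face of the collar at rest. The real collar stands up to 5 mm higher or lower (lime scale), its height is not measured. It is a flat grey ring around the tube, 44 mm outer and 25 mm inner diameter, 6 mm thick, pushed straight down 6 mm to a hard stop, e.g. by two fingertips straddling the tube
- collar_stop (a point): nominal top face of the collar when fully down, 66 mm above the cart top (also 5 mm more or less). The teeth let go in the last 1.5 mm. The collar resists like a damper, 1.5 N per mm/s plus a spring up to 2 N: press at 3 to 5 mm/s; over 25 N damages it. Let go, it creeps up slowly: pull within about 1 s of leaving it; a tube raised 2 mm is past being caught
- tube_center (a point): middle (half-way up) of the rigid white plastic strainer tube, 14 mm in diameter and 88 mm long, about 50 g, standing upright in the fitting; z runs along it, foot to top. A bead 22 mm in diameter runs around it 5 to 11 mm above its foot. It starts with its foot 22 mm above the cart top in the socket and with 33 to 43 mm showing above the collar; there is nothing above it
- tube_foot (a point): centre of the tube's lower end face, 44 mm below tube_center along its axis (the end with the bead)
- stand_hole0 (a point): centre of the mouth of the one hole in the drying stand: a fixed grey block 100 x 80 x 40 mm, hole 26 mm in diameter and 32 mm deep with a flat floor, z up, mouth 40 mm above the cart top
- jug: closed teal detergent jug with a white cap and a side handle, 90 mm in diameter, 167 mm tall; origin at the centre of its underside. Not to be moved
- dosing_ball: pale hard dosing ball with a dark top disc and a flat foot, 76 mm across, 67 mm tall; origin at the centre of its underside. Not to be moved
- brush: stiff scrubbing brush, 140 x 50 mm, 69 mm tall with its arched handle; origin at the centre of its underside. Not to be moved
- clothespin: wooden clothespin lying flat, 75 x 12 x 15 mm; origin at the centre of its underside. Not to be moved
Not all that is in view belongs to the job. What is shaped like the fitting but purple is not meant. What is shaped like the part that bears stand_hole0 but orange is not meant.

How it is judged:
By the outcome, as a careful person would: the job done as asked, in the order asked, and still so for the second after the job is handed in, with the robot touching nothing.
It also fails if it takes over 51 s, if anything falls off the work surface, if the arm or the gripper's body presses on something with over 40 N, if the wrist force passes 120 N, or if a joint passes its speed limit or range.

ROBOT

A 6-joint arm with a two-finger parallel gripper is mounted at the origin on the work surface. World frame = base frame: x ahead of the robot, y to its left, z up, the work surface at z = 0. Lengths are in m, angles in degrees, forces in N, time in s.
With the tool pointing down it reaches from about 0.325 to 0.925 m from the base axis. Payload 3.1 kg.
Tool frame: the origin (TCP) lies midway between the tips of the shut fingers; the grasp point (between the pads) lies 19 mm behind it; x points along the fingers, y is the direction in which the jaws open and shut, and the axes are right-handed (so a half turn about x gives the same grasp; the last joint's range is limited). The gripper opens to 85 mm and grips with 20 to 120 N. Pads are 22 mm wide; open, the fingers measure 114 mm over their backs; the gripper's body (76 mm by 85 mm) begins 54 mm behind the grasp point. The pads swing forward as they close: fully open they stand 13 mm farther back than shut.
Start: joints at [62.785, 12.427, 92.441, -0, 75.132, -6.429], TCP at [0.222, 0.584, 0.231] pointing down, gripper open.
Joint ranges: [-157.48, 157.48], [-44.54, 120.13], [17.64, 146.25], [-64.5, 244.5], [7.68, 150.69], [-147.95, 147.95]. Speed limits (degrees/s): [159.86, 159.86, 180, 180, 180, 180].

INTERFACE

Orientations are given as [roll, pitch, yaw] about the fixed x, y, z axes, in that order (R = Rz(yaw) Ry(pitch) Rx(roll)).
In Python, from plant import ctrl gives the robot as it stands.
- The arm moves only by the shell command python3 -m crank 'ROWS' [OPENING] [FORCE]. ROWS is text: rows parted by semicolons, each of 6 numbers parted by spaces: the shift along the world's x, y, z in m, then the turn, a rotation vector about the world's x, y, z in rad. In form: tx ty tz ax ay az; .... A call has 1 to 20 rows; each row is the pose to reach, as a shift and turn from the pose measured when the call began; what a row does not reach only later rows make up. A row lasts 1/8 s, in which the tool goes at most 62.5 mm and 10.7 degrees, less where a joint would pass 70% of its speed; a pose out of reach is approached as far as the arm can. A call with a gripper value outside its range is refused whole. OPENING is the closure, from 0 (fully open) to 1 (shut), set as the call begins (- or left out, the last holds). The fingers move at their own pace and stop on an object; FORCE is the grip in N (left out, the last holds). Time passes only in rows, so rows that repeat a pose let the fingers close. It gives the time, the measured TCP pose, the force and the opening at its end, in the units of the state.
- ctrl.state(): the state, without advancing time (a new reading comes with each control period).
- ctrl.snapshot(name): name is "scene" or "top" or "wrist"; returns a dict with "pixels" (480x640x3 uint8, red, green, blue), "fx", "fy", "cx", "cy" (pixels), "k1" (the pictures are not rectified: a ray, as slopes to the right and down, at radius r is drawn at 1 + k1 r^2 times it, then the intrinsics apply), "R" (3x3) and "t" (3): a world point X has camera coordinates R X + t. Camera axes: x right, y down, z forward; pixel columns grow to the right and rows downward; lengths in m; the calibration is good to about 2 mm. A picture is of the moment at which its call begins. There is no depth.
- ctrl.sign_off(): hands the job in, once; it reports no verdict.
The state is a dict: "time_s": time; "qpos": joint angles; "qd": joint speeds; "joint_efforts": joint torques, N m; "eef_pos": TCP position; "ee_rot": TCP orientation; "wrist_force": force on the tool from outside, world axes, zero at the start; "wrist_torque": the same for the moment, N m; "finger_gap": finger opening in m.
Only numpy, scipy, OpenCV 4.12 (cv2) and the standard library are available. Lean on these libraries where they do the work, as an engineer would, in place of code of your own. Each camera call takes 0.05 s, during which the arm holds its last target. There are 200 camera calls.

## Working session

There is one attempt and no reset: what is moved stays moved. The work goes in short steps, Python scripts to look and compute and a shell command to move; the robot and the scene stay as the last step left them, time stands still between calls to the robot, and variables do not carry over. Pictures are saved under pics/ and viewed, about 8 in all and at most 12, crops included, and the job is handed in when it is done.

```bash
ls; mkdir -p pics; python3 - <<'E'
from plant import ctrl
import cv2
s=ctrl.state(); print(s)
for n in ("scene","top"):
    d=ctrl.snapshot(n); cv2.imwrite(f"pics/{n}0.png",d["pixels"][:,:,::-1])
    print(n,{k:(v if k!="pixels" else 0) for k,v in d.items()})
E
```

```text
pics
{'time_s': 0.0, 'qpos': array([ 6.27860614e+01,  1.24771029e+01,  9.25293904e+01, -1.08499119e-03,
        7.51326621e+01, -6.42939093e+00]), 'qd': array([-0.05883046,  0.00234753, -0.00095604, -0.01073752, -0.01644084,
       -0.06539162]), 'joint_efforts': array([ 5.03727879e-04, -3.96861398e+01, -3.03846252e+01, -2.12719715e-04,
        9.98399832e-03,  6.66761068e-06]), 'eef_pos': array([0.22139692, 0.58358957, 0.22995624]), 'ee_rot': array([ -95.99789987,   89.86084072, -116.78216788]), 'wrist_force': array([ 0.45116771,  0.26610831, -0.27167659]), 'wrist_torque': array([-0.01742031, -0.02357324, -0.00124856]), 'finger_gap': 0.08547254522478845}
scene {'pixels': 0, 'fx': 566.3691706240625, 'fy': 566.3691706240625, 'cx': 321.2775681849825, 'cy': 230.21042171380384, 'k1': -0.11858824846779113, 'R': array([[-0.85093439,  0.52526724, -0.0022336 ],
       [ 0.28136775,  0.45221753, -0.84636369],
       [-0.44355705, -0.72082843, -0.53260071]]), 't': array([ 0.4395676 , -0.07279869,  1.38906592])}
top {'pixels': 0, 'fx': 470.44287631678964, 'fy': 470.44287631678964, 'cx': 318.7142733417094, 'cy': 236.6470755524001, 'k1': -0.11315567209353772, 'R': array([[-0.01803401, -0.99971842,  0.0154227 ],
       [-0.99123292,  0.01585736, -0.131171  ],
       [ 0.13088951, -0.01765303, -0.99123978]]), 't': array([-0.00723469,  0.54502211,  0.84924858])}
```

View pics/scene0.png

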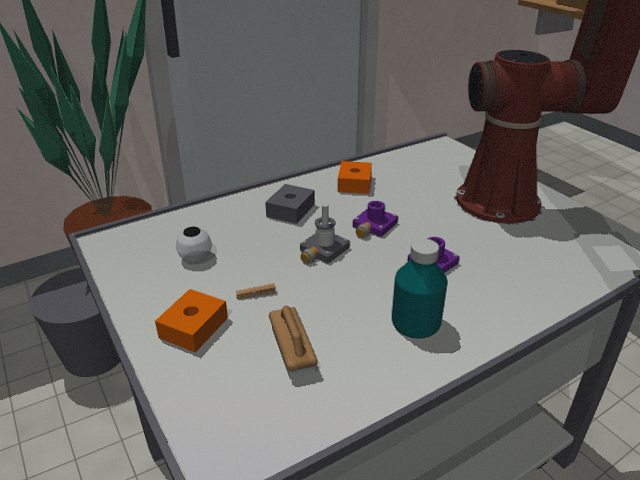

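View pics/top0.png

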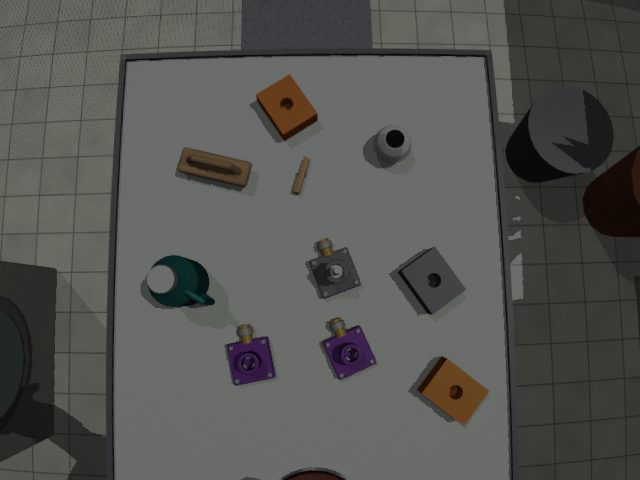

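The scene view shows the grey fitting with its tube at about (325,245), tube top about (325,207), and the grey stand's hole at about (291,189). In the top view the fitting is at (334,272) and the stand hole at (434,280). Next I enlarge both areas.

```bash
python3 - <<'E'
import cv2,numpy as np
a=cv2.imread("pics/scene0.png")[165:270,255:360]; b=cv2.imread("pics/top0.png")[230:320,300:475]
A=cv2.resize(a,None,fx=5.5,fy=5.5,interpolation=2)
cv2.imwrite("pics/cA.png",cv2.convertScaleAbs(A,alpha=1.3))
B=cv2.resize(b,None,fx=4.5,fy=4.5,interpolation=2)
cv2.imwrite("pics/cB.png",cv2.convertScaleAbs(B,alpha=1.5)); print(A.shape,B.shape)
E
```

```text
(578, 578, 3) (405, 788, 3)
```

View pics/cA.png

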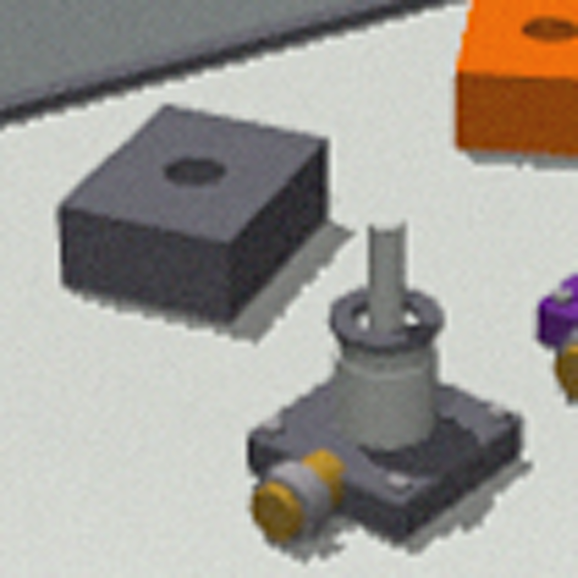

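View pics/cB.png

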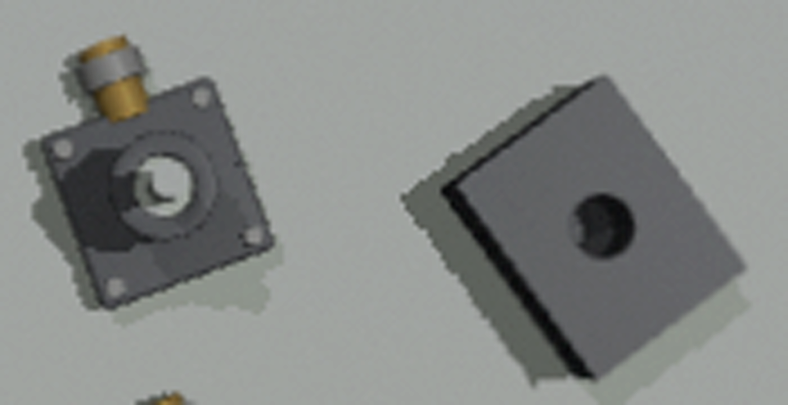

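```bash
cat > h.py <<'E'
import numpy as np, cv2
from plant import ctrl
from scipy.optimize import least_squares
def cams(*names):
    return {n:ctrl.snapshot(n) for n in names}
def proj(c,X):
    K=np.array([[c["fx"],0,c["cx"]],[0,c["fy"],c["cy"]],[0,0,1.]])
    return cv2.projectPoints(np.atleast_2d(np.float64(X)),cv2.Rodrigues(c["R"])[0],c["t"],K,np.array([c["k1"],0,0,0]))[0][:,0]
def onz(c,px,z):
    f=lambda p:(proj(c,[p[0],p[1],z])-px).ravel()
    return least_squares(f,[0.45,0.0]).x
def tri(obs):
    r=least_squares(lambda X:np.concatenate([(proj(c,X)-p).ravel() for c,p in obs]),[0.45,0,0.05])
    return r.x,r.fun
def A(x,y,s,ox,oy): return np.array([(x+.5)/s-.5+ox,(y+.5)/s-.5+oy])
E
python3 - <<'E'
from h import *
C=cams("scene","top"); s,t=C["scene"],C["top"]
a=lambda x,y:A(x,y,5.5,255,165); b=lambda x,y:A(x,y,4.5,300,230)
print("tubetop",onz(s,a(388,226),.110))
print("hole",onz(s,a(195,171),.04),onz(t,b(603,226),.04),tri([(s,a(195,171)),(t,b(603,226))]))
print("collar",tri([(s,a(387,316)),(t,b(163,186))]))
for z in(.067,.072,.077): print(z,onz(s,a(387,316),z),onz(t,b(163,186),z))
pl=[(42,138),(207,78),(272,242),(108,308)]
P=np.array([onz(t,b(*p),.02) for p in pl]); print("plate",P,P.mean(0),np.linalg.norm(P-np.roll(P,1,0),axis=1))
st=[(605,75),(747,268),(596,378),(455,185)]
P=np.array([onz(t,b(*p),.04) for p in st]); print("stand",P,P.mean(0),np.linalg.norm(P-np.roll(P,1,0),axis=1))
# brightness-based; predicted pixels 
E
```

```text
tubetop [ 0.48096043 -0.04233101]
hole [ 0.46063537 -0.23011346] [ 0.45930925 -0.23005293] (array([ 0.45969133, -0.23045381,  0.03944177]), array([ 0.28854572,  0.04719741,  0.12473532, -0.19689523]))
collar (array([ 0.47830883, -0.04587481,  0.0683994 ]), array([ 0.3328625 ,  0.03117065,  0.16099495, -0.24102146]))
0.067 [ 0.47761016 -0.04829115] [ 0.4779618  -0.04564961]
0.072 [ 0.4819638  -0.04133574] [ 0.47767231 -0.04538516]
0.077 [ 0.48631743 -0.03438033] [ 0.47738282 -0.04512072]
plate [[ 0.50186519  0.00261819]
 [ 0.52623854 -0.06788496]
 [ 0.45623022 -0.09361752]
 [ 0.4298949  -0.02392727]] [ 0.47855721 -0.04570289] [0.07670974 0.07459729 0.07458772 0.0745002 ]
stand [[ 0.52246231 -0.23389119]
 [ 0.44037897 -0.29056336]
 [ 0.39670256 -0.2244127 ]
 [ 0.47764828 -0.16844843]] [ 0.45929803 -0.22932892] [0.07931615 0.09974673 0.07926878 0.09840838]
```

```bash
python3 - <<'E'
from plant import ctrl
from scipy.spatial.transform import Rotation as R
s=ctrl.state(); r=R.from_euler("xyz",s["ee_rot"],degrees=True).as_matrix(); print(r.round(4))
E
python3 -m crank '0.01 -0.025 0 0 0 0;0.03 -0.07 0 0 0 0;0.05 -0.12 0 0 0 0;0.07 -0.17 0 0 0 0;0.09 -0.22 0 0 0 0;0.11 -0.27 0 0 0 0;0.13 -0.32 0 0 0 0;0.15 -0.37 0 0 0 0;0.17 -0.42 0 0 0 0;0.19 -0.47 0 0 0 0;0.21 -0.52 0 0 0 0;0.23 -0.57 0 0 0 0;0.245 -0.605 0 0 0 0;0.257 -0.629 0 0 0 0;0.257 -0.629 0 0 0 0;0.257 -0.629 0 0 0 0' 0.72 20
```

```text
[[-7.000e-04  3.549e-01  9.349e-01]
 [-1.300e-03  9.349e-01 -3.549e-01]
 [-1.000e+00 -1.500e-03 -2.000e-04]]
time_s: 2.2
eef_pos: [0.478, -0.0445, 0.2301]
ee_rot: [-139.9, 89.9, -160.6]
wrist_force: [-0.1, 1.2, -0.3]
finger_gap: 0.024
```

```bash
python3 - <<'E'
from h import *
from scipy.spatial.transform import Rotation as R
s=ctrl.state(); print(s["eef_pos"],R.from_euler("xyz",s["ee_rot"],degrees=True).as_matrix().round(4))
C=cams("wrist","scene"); w=C["wrist"]; cv2.imwrite("pics/w1.png",w["pixels"][:,:,::-1])
print({k:v for k,v in w.items() if k!="pixels"})
X=[[.4785,-.0455,z] for z in (.11,.072,.066)]; print(proj(w,X))
E
```

```text
[ 0.47801008 -0.04453053  0.23012506] [[-1.700e-03  3.549e-01  9.349e-01]
 [-6.000e-04  9.349e-01 -3.549e-01]
 [-1.000e+00 -1.100e-03 -1.300e-03]]
{'fx': 351.355916120712, 'fy': 351.355916120712, 'cx': 327.74074067121603, 'cy': 242.85781874238242, 'k1': 0.02249768469279297, 'R': array([[ 0.35555132,  0.93465534, -0.00162674],
       [ 0.88397033, -0.3357039 ,  0.3254218 ],
       [ 0.30361112, -0.11714214, -0.94556756]]), 't': array([-0.12698788, -0.47879804,  0.23052821])}
[[328.29564471 236.8388161 ]
 [328.30136772 223.6494551 ]
 [328.30215623 221.83853693]]
```

View pics/w1.png

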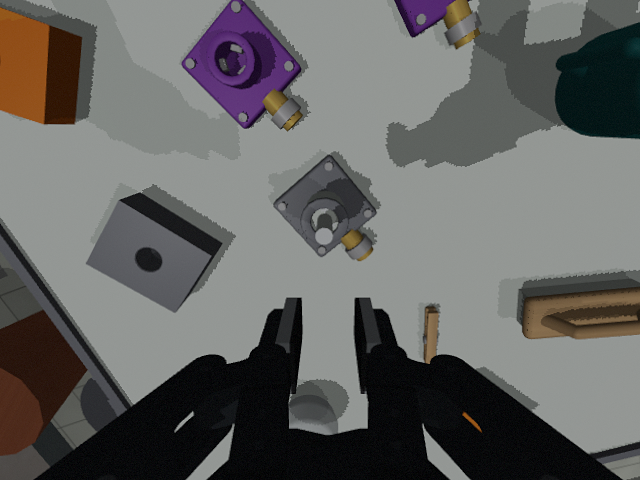

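The wrist view shows the tube top at about (324,236), 4 px left of where I predicted it. The fingertips are at columns 298 and 357. I'll measure this closer.

```bash
python3 - <<'E'
import cv2
a=cv2.imread("pics/w1.png")[150:320,260:400]
cv2.imwrite("pics/w1c.png",cv2.convertScaleAbs(cv2.resize(a,None,fx=3.5,fy=3.5,interpolation=2),alpha=1.4))
E
```

```text
(no output)
```

View pics/w1c.png

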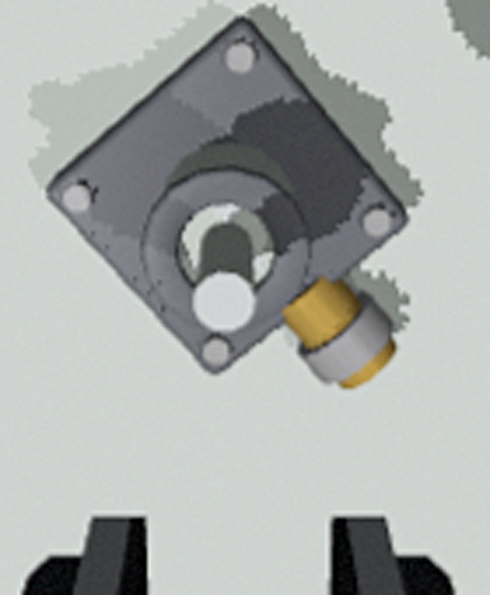

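```bash
python3 -m crank '0 -0.001 -0.02 0 0 0;0 -0.002 -0.05 0 0 0;-0.0005 -0.003 -0.08 0 0 0;-0.0005 -0.003 -0.1 0 0 0;-0.0005 -0.003 -0.107 0 0 0;-0.0005 -0.003 -0.107 0 0 0;-0.0005 -0.003 -0.107 0 0 0' 0.72 20; python3 - <<'E'
from h import *
s=ctrl.state(); p=s["eef_pos"]; print(p, s["finger_gap"])
C=cams("wrist"); w=C["wrist"]; 
print("tcp",proj(w,p),"axis pts",proj(w,[[.4785,-.0455,z] for z in (.11,.07)]))
a=w["pixels"][130:380,230:430,::-1]
cv2.imwrite("pics/w2c.png",cv2.convertScaleAbs(cv2.resize(a,None,fx=2.4,fy=2.4,interpolation=2),alpha=1.4))
E
```

```text
time_s: 3.18
eef_pos: [0.4784, -0.0471, 0.1244]
ee_rot: [-36.1, 89.9, -56.7]
wrist_force: [0.2, 1.1, -0.1]
finger_gap: 0.0243
[ 0.47843148 -0.04710185  0.12444158] 0.024262731897293457
tcp [[329.81982435 315.11998852]] axis pts [[332.73102362 299.22065603]
 [331.94746496 267.78039006]]
```

View pics/w2c.png

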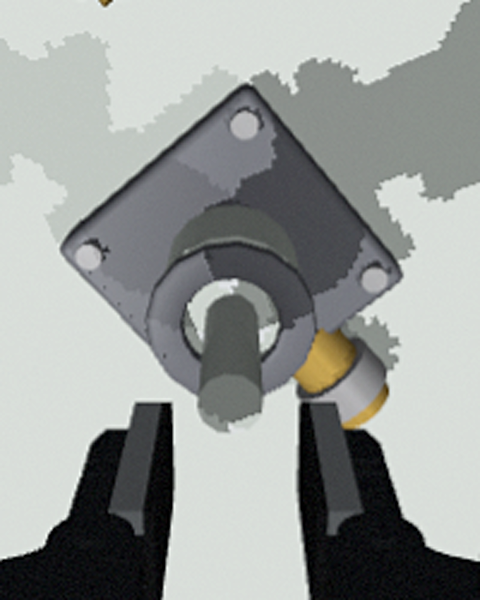

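The enlarged view shows the tube top centre at (326.2,297.4) and the mid-line between the fingertips at column 328.2. The tube is therefore about 1 mm off along −jaw and about 1 mm off along the pad width. I'll correct both and descend to just above the collar.

```bash
python3 -m crank '-0.0012 -0.0005 0 0 0 0;-0.0012 -0.0005 0 0 0 0;-0.0012 -0.0005 -0.012 0 0 0;-0.0012 -0.0005 -0.026 0 0 0;-0.0012 -0.0005 -0.038 0 0 0;-0.0012 -0.0005 -0.044 0 0 0;-0.0012 -0.0005 -0.044 0 0 0;-0.0012 -0.0005 -0.044 0 0 0' 0.75 20; python3 -m crank '0 0 -0.0005 0 0 0;0 0 -0.001 0 0 0;0 0 -0.0015 0 0 0;0 0 -0.002 0 0 0;0 0 -0.0025 0 0 0;0 0 -0.003 0 0 0' 
python3 -c "
from plant import ctrl
s=ctrl.state();print(s['eef_pos'],s['wrist_force'],s['wrist_torque'],s['finger_gap'])"
```

```text
time_s: 4.22
eef_pos: [0.4777, -0.0478, 0.0808]
ee_rot: [-21.8, 89.9, -42.5]
wrist_force: [-0.1, 0.4, -0.0]
finger_gap: 0.0214
time_s: 4.97
eef_pos: [0.4777, -0.0478, 0.0777]
ee_rot: [-23.1, 89.9, -43.8]
wrist_force: [0.3, 0.2, -0.1]
finger_gap: 0.0213
[ 0.47766226 -0.04778706  0.07771097] [ 0.25669883  0.16221964 -0.11494646] [ 0.03455722 -0.00159628  0.01690882] 0.021282677939553928
```

```bash
python3 -m crank '0 0 -0.0005 0 0 0;0 0 -0.001 0 0 0;0 0 -0.0015 0 0 0;0 0 -0.002 0 0 0;0 0 -0.0025 0 0 0;0 0 -0.003 0 0 0'; python3 -m crank '0 0 -0.0005 0 0 0;0 0 -0.001 0 0 0;0 0 -0.0015 0 0 0;0 0 -0.002 0 0 0;0 0 -0.0025 0 0 0'
```

```text
time_s: 5.72
eef_pos: [0.4777, -0.0478, 0.0747]
ee_rot: [-22.9, 89.9, -43.6]
wrist_force: [0.2, 0.3, 0.1]
finger_gap: 0.0215
time_s: 6.35
eef_pos: [0.4777, -0.0478, 0.0722]
ee_rot: [-22.5, 89.9, -43.1]
wrist_force: [-0.5, -0.1, 0.1]
finger_gap: 0.0217
```

```bash
python3 -m crank '0 0 -0.0005 0 0 0;0 0 -0.001 0 0 0;0 0 -0.0015 0 0 0;0 0 -0.002 0 0 0;0 0 -0.0025 0 0 0'; python3 -m crank '0 0 -0.0005 0 0 0;0 0 -0.001 0 0 0;0 0 -0.0015 0 0 0;0 0 -0.002 0 0 0'
```

```text
time_s: 6.98
eef_pos: [0.4777, -0.0478, 0.0696]
ee_rot: [-23.0, 89.9, -43.7]
wrist_force: [0.1, 0.0, -0.0]
finger_gap: 0.0215
time_s: 7.48
eef_pos: [0.4777, -0.0478, 0.0681]
ee_rot: [-26.2, 89.9, -46.9]
wrist_force: [-2.1, -0.7, 5.1]
finger_gap: 0.0216
```

```bash
python3 -m crank '0 0 -0.0007 0 0 0;0 0 -0.0012 0 0 0;0 0 -0.0017 0 0 0;0 0 -0.0022 0 0 0;0 0 -0.0027 0 0 0;0 0 -0.0032 0 0 0;0 0 -0.0037 0 0 0'
```

```text
time_s: 8.35
eef_pos: [0.4777, -0.0478, 0.0649]
ee_rot: [-34.3, 89.9, -55.0]
wrist_force: [-2.3, 1.0, 6.9]
finger_gap: 0.0208
```

```bash
python3 -m crank '0 0 -0.0008 0 0 0;0 0 -0.0013 0 0 0;0 0 -0.0018 0 0 0;0 0 -0.0023 0 0 0'
```

```text
time_s: 8.85
eef_pos: [0.4778, -0.0478, 0.0637]
ee_rot: [-62.4, 89.9, -83.1]
wrist_force: [-6.0, 1.7, 14.3]
finger_gap: 0.0215
```

```bash
python3 -m crank '0 0 -0.001 0 0 0;0 0 -0.001 0 0 0;0 0 -0.001 0 0 0'
```

```text
time_s: 9.22
eef_pos: [0.4777, -0.0478, 0.0638]
ee_rot: [-93.8, 89.9, -114.4]
wrist_force: [-3.9, 0.7, 10.4]
finger_gap: 0.0215
```

A steady 10 N with no motion means the collar is at its stop. I'll close on the tube with the collar held.

```bash
python3 -m crank '0 0 -0.0004 0 0 0;0 0 -0.0003 0 0 0;0 0 -0.0003 0 0 0;0 0 -0.0003 0 0 0' 1 40
```

```text
time_s: 9.72
eef_pos: [0.4787, -0.0477, 0.0641]
ee_rot: [-21.2, 89.9, -41.9]
wrist_force: [0.0, 1.7, 5.8]
finger_gap: 0.0128
```

```bash
python3 -m crank '0 0 0.0015 0 0 0;0 0 0.0025 0 0 0'
```

```text
time_s: 9.98
eef_pos: [0.4782, -0.0477, 0.0661]
ee_rot: [-45.6, 89.9, -66.3]
wrist_force: [-0.3, 0.0, -0.3]
finger_gap: 0.0128
```

```bash
python3 -m crank '0 0 0.003 0 0 0;0 0 0.006 0 0 0;0 0 0.009 0 0 0'; python3 -m crank '0 0 0.01 0 0 0;0 0 0.025 0 0 0;0 0 0.04 0 0 0;0 0 0.055 0 0 0;0 0 0.07 0 0 0;0 0 0.08 0 0 0;0 0 0.08 0 0 0;0 0 0.08 0 0 0'; python3 - <<'E'
from h import *
C=cams("wrist","scene"); w=C["wrist"];s=C["scene"]; print(ctrl.state()["eef_pos"])
a=w["pixels"][130:430,180:480,::-1]; b=s["pixels"][150:270,250:370,::-1]
f=lambda i,k:cv2.resize(i,(400,400),interpolation=2)
cv2.imwrite("pics/w3.png",cv2.convertScaleAbs(np.hstack([f(a,1),f(b,1)]),alpha=1.3))
E
```

```text
time_s: 10.35
eef_pos: [0.4781, -0.0477, 0.0752]
ee_rot: [-50.9, 89.9, -71.6]
wrist_force: [-0.8, -0.3, -1.3]
finger_gap: 0.0133
time_s: 11.35
eef_pos: [0.4777, -0.0476, 0.1547]
ee_rot: [-106.8, 89.9, -127.5]
wrist_force: [-0.6, 0.1, -0.4]
finger_gap: 0.013
[ 0.47750523 -0.04755683  0.15438651]
```

View pics/w3.png

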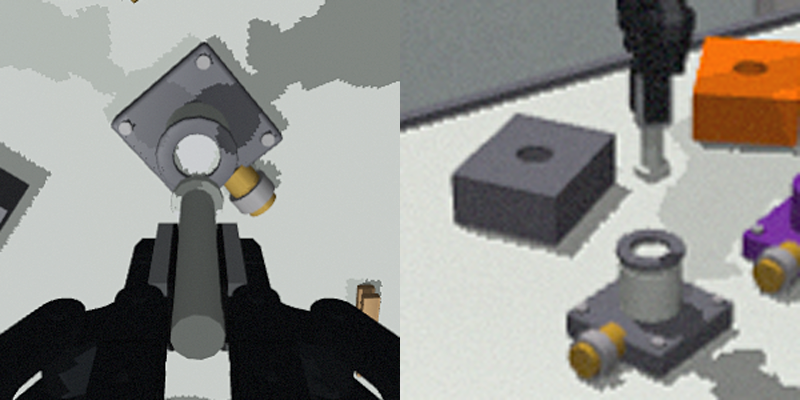

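The tube is out and held upright between the pads, with the bead visible below. The collar ring is empty. I'll move over the stand using the relative displacement, which the camera bias does not affect.

```bash
python3 -m crank '-0.002 -0.02 0 0 0 0;-0.005 -0.05 0 0 0 0;-0.008 -0.08 0 0 0 0;-0.011 -0.11 0 0 0 0;-0.014 -0.14 0 0 0 0;-0.017 -0.168 0 0 0 0;-0.0185 -0.184 0 0 0 0;-0.0185 -0.184 -0.01 0 0 0;-0.0185 -0.184 -0.03 0 0 0;-0.0185 -0.184 -0.045 0 0 0;-0.0185 -0.184 -0.052 0 0 0;-0.0185 -0.184 -0.052 0 0 0;-0.0185 -0.184 -0.052 0 0 0'; python3 - <<'E'
from h import *
C=cams("wrist","scene","top"); w=C["wrist"];s=C["scene"];t=C["top"]; p=ctrl.state()["eef_pos"];print(p)
for q in([.4595,-.23,.04],[p[0],p[1],p[2]-.042]): print([proj(c,q)[0].round(1) for c in (w,s,t)])
a=w["pixels"][150:390,200:440,::-1]; b=s["pixels"][140:230,245:335,::-1]
f=lambda i:cv2.resize(i,(400,400),interpolation=2)
cv2.imwrite("pics/w4.png",cv2.convertScaleAbs(np.hstack([f(a),f(b)]),alpha=1.5))
E
```

```text
time_s: 13.08
eef_pos: [0.4596, -0.2317, 0.103]
ee_rot: [-82.1, 89.9, -102.7]
wrist_force: [-0.0, -0.9, -0.3]
finger_gap: 0.0132
[ 0.45952408 -0.23189445  0.10314629]
[array([332. , 262.4]), array([290.5, 195.6]), array([433.6, 279.7])]
[array([329.3, 277.4]), array([289.8, 187.3]), array([437.6, 279.2])]
```

View pics/w4.png

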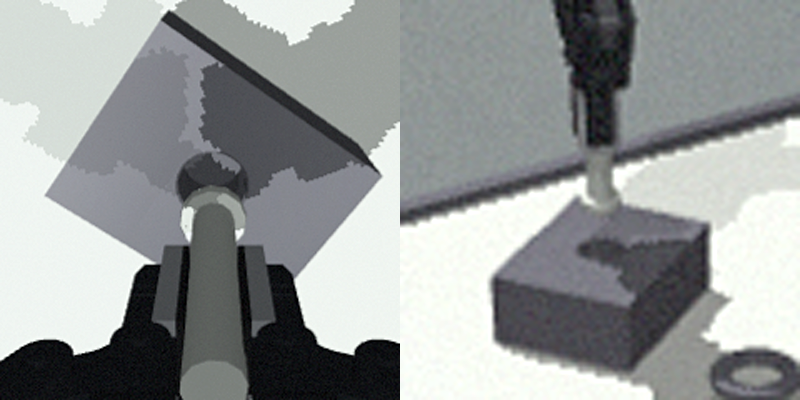

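```bash
python3 - <<'E'
from h import *
w=cams("wrist")["wrist"]; p=np.array([.45952,-.23189,.10315]); th=np.linspace(0,2*np.pi,721)
def circ(c,r,z): return proj(w,np.c_[c[0]+r*np.cos(th),c[1]+r*np.sin(th),0*th+z])
for n,r,z in(("hole",.013,.04),("bead lo",.011,p[2]-.042+.005),("bead hi",.011,p[2]-.042+.011),("tube top",.007,p[2]+.046)):
    q=circ(p,r,z); q=(q-[200,150])/.6; print(n,q.min(0).round(1),q.max(0).round(1))
q=circ(p+[.000935,-.000355,0],.013,.04); print("1mm fwd",((q-[200,150])/.6).min(0))
E
```

```text
hole [181.6 156.3] [250.  219.6]
bead lo [183.5 188. ] [248.5 247.1]
bead hi [182.6 195. ] [249.5 255.7]
tube top [182.9 364.5] [251.6 420.7]
1mm fwd [181.6845646  158.85466896]
```

```bash
python3 - <<'E'
from h import *
w=cams("wrist")["wrist"]["pixels"].sum(2)//3
print("rows 234..",w[234:268,326:330].mean(1).astype(int))
E
```

```text
rows 234.. [54 63 66 65 72 91 88 74 70 64 59 52 48 43 39 41 41 40 40 41 40 39 40 41
 40 39 39 53 61 62 64 79 85 84]
```

```bash
python3 - <<'E'
from h import *
w=cams("wrist")["wrist"]["pixels"][225:305,290:370,::-1]
cv2.imwrite("pics/w5.png",cv2.convertScaleAbs(cv2.resize(w,(560,560),interpolation=cv2.INTER_CUBIC),alpha=1.6))
E
```

```text
(no output)
```

View pics/w5.png

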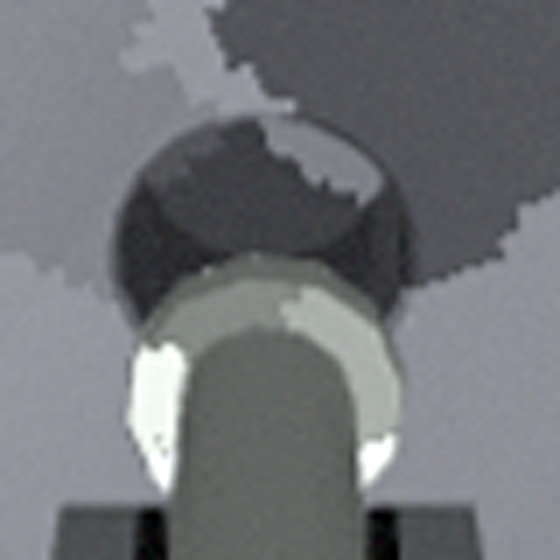

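The hole spans columns 113–413 in the crop with its top at 115, and the bead spans 130–402 with its top at 255. Jaw alignment is within 0.3 mm, and the tube needs about 0.7 mm toward the base. I'll correct that and lower.

```bash
python3 -m crank '-0.0008 0.0001 0 0 0 0;-0.0008 0.0001 -0.006 0 0 0;-0.0008 0.0001 -0.012 0 0 0;-0.0008 0.0001 -0.017 0 0 0;-0.0008 0.0001 -0.021 0 0 0;-0.0008 0.0001 -0.025 0 0 0;-0.0008 0.0001 -0.029 0 0 0'; python3 -m crank '0 0 -0.004 0 0 0;0 0 -0.008 0 0 0;0 0 -0.012 0 0 0;0 0 -0.016 0 0 0;0 0 -0.019 0 0 0;0 0 -0.019 0 0 0'
```

```text
time_s: 14.25
eef_pos: [0.4585, -0.2317, 0.0736]
ee_rot: [-94.4, 89.9, -115.1]
wrist_force: [-0.7, 0.9, -1.5]
finger_gap: 0.0124
time_s: 15.0
eef_pos: [0.4583, -0.2315, 0.0543]
ee_rot: [-120.9, 89.9, -141.6]
wrist_force: [-0.1, 0.5, -0.3]
finger_gap: 0.0132
```

```bash
python3 -m crank '0 0 -0.0007 0 0 0;0 0 -0.0014 0 0 0;0 0 -0.002 0 0 0;0 0 -0.0026 0 0 0;0 0 -0.0031 0 0 0;0 0 -0.0036 0 0 0'
```

```text
time_s: 15.75
eef_pos: [0.4583, -0.2316, 0.0506]
ee_rot: [-117.6, 89.9, -138.3]
wrist_force: [0.3, 0.2, -0.7]
finger_gap: 0.0131
```

```bash
python3 -m crank '0 0 -0.0005 0 0 0;0 0 -0.001 0 0 0;0 0 -0.0015 0 0 0;0 0 -0.0015 0 0 0'
```

```text
time_s: 16.25
eef_pos: [0.4585, -0.2317, 0.0501]
ee_rot: [-119.7, 89.9, -140.4]
wrist_force: [-2.2, 1.0, 5.8]
finger_gap: 0.0128
```

Contact came at TCP z 0.050, which is the expected home height. I'll release and retreat upward.

```bash
python3 -m crank '0 0 0 0 0 0;0 0 0 0 0 0;0 0 0 0 0 0;0 0 0 0 0 0' 0.5 20; python3 -m crank '0 0 0.01 0 0 0;0 0 0.03 0 0 0;0 0 0.06 0 0 0;0 0 0.1 0 0 0;0 0 0.12 0 0 0;0 0 0.12 0 0 0;-0.03 0.05 0.12 0 0 0;-0.06 0.1 0.12 0 0 0;-0.09 0.15 0.12 0 0 0;-0.09 0.15 0.12 0 0 0;-0.09 0.15 0.12 0 0 0'; python3 - <<'E'
from h import *
C=cams("scene","top"); s,t=C["scene"],C["top"]; print(ctrl.state()["wrist_force"])
for z in (.096,.04): print([proj(c,[.4595,-.23,z])[0].round(1) for c in (s,t)])
a=s["pixels"][140:260,240:360,::-1]; b=t["pixels"][230:330,380:480,::-1]
f=lambda i:cv2.resize(i,(400,400),interpolation=2)
cv2.imwrite("pics/f.png",cv2.convertScaleAbs(np.hstack([f(a),f(b)]),alpha=1.4))
E
```

```text
time_s: 16.75
eef_pos: [0.4584, -0.2316, 0.0499]
ee_rot: [-133.7, 89.9, -154.4]
wrist_force: [-0.5, 0.3, 0.2]
finger_gap: 0.0432
time_s: 18.12
eef_pos: [0.3684, -0.0817, 0.1695]
ee_rot: [-118.1, 89.9, -138.8]
wrist_force: [-0.4, -0.9, -0.1]
finger_gap: 0.0429
[ 0.15496325 -0.26330981 -0.62776284]
[array([289.8, 174.2]), array([441.7, 278.4])]
[array([290.5, 195.6]), array([433.6, 279.7])]
```

View pics/f.png

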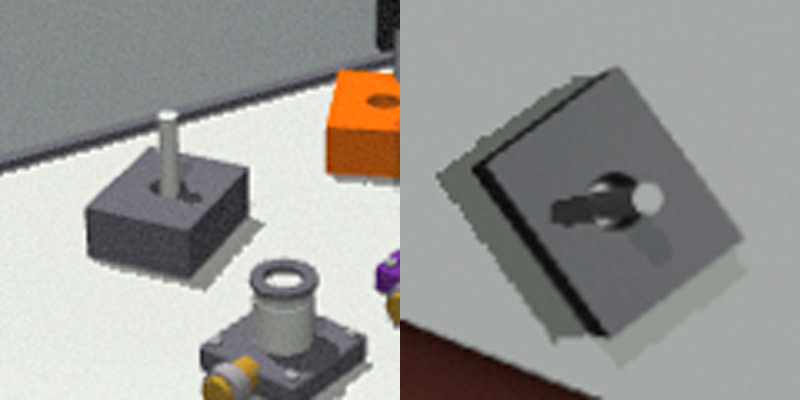

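The tube top is at (290.4,174.5) in the scene view and (442,279.5) in the top view. A fully seated tube, with its top at z = 96 mm, predicts (289.8,174.2) and (441.7,278.4). It stands upright with the gripper clear.

```bash
python3 -c "
from plant import ctrl
print(ctrl.sign_off(), ctrl.state()['time_s'])"
```

```text
the job is handed in; nothing more can be done
the job is handed in; nothing more can be done
```

The tube is out of the fitting and standing bead end down in the grey drying stand, and I have handed the job in. The last robot time I read was about 18 s, against the 51 s limit.

- **Collar:** I pressed it at about 4 mm/s down to its stop. The highest force I read was about 14 N, with a steady 10 N and no motion at the stop.
- **Pull:** I closed on the tube while the collar was held down and lifted it straight out. The readings stayed under 1.5 N, so the teeth had let go.
- **Stand:** The foot met the floor of the hole at TCP z = 50 mm, as expected for fully home, with about 6 N of contact. I then let go and backed away.

**Last checks:** The tube top was within about 1 px of where a fully seated, upright tube should appear in both the scene and top cameras. The gripper was clear. In the last pictures the fitting and the stand look unmoved. I did not re-check the jug, ball, brush and clothespin by picture, but the gripper never went down near them.

**Disagreement:** The wrist camera and the scene and top cameras differed by about 3 mm on the fitting's axis. I centred the gripper on the tube and hole as the wrist camera saw them.

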